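# Load a brass inlay disc under the dust hood with a flat lifter

## Task

Pick up the small flat lifter by its wooden handle, slide its blade under the freshly prepared brass disc on the open stand, and carry the disc, lying level on the blade, to the gluing nest under the clear hood. Lay it on the nest's two rails, slide it home with the lifter's fence and press it against both steel pins with about 10 newtons for half a second so that it beds; never touch it with the fingers nor bump hard into the nest. Then draw the lifter out from under it and stand the lifter back on its black mat block, leaving the flask, the tape roll and the gouge where they are.

Things in the scene. Friction and masses are not known exactly. Their poses are not given: they have to be found in the camera images.
- lifter: Flat steel lifter with a wooden handle, loose, 0.25 kg, standing on its blade on the mat. Origin: on the blade's underside, below where the disc's centre is to lie; x points forward along the blade, z up. Blade 3 mm thick, 28 mm wide, from x = +10 mm back to x = -72 mm, then a 44 mm wide heel back to x = -110 mm. A 12 x 10 mm shank at x = -78 mm carries the handle.
- lifter_grip (a point): Centre of the wooden handle, at (-85, 0, 75) mm in the lifter's frame; axes as the lifter's. Two flat upright side faces 16 mm apart across y; seen from the side it is 26 mm thick, 50 mm long and leans backwards (top towards -x) 34 degrees from vertical. Its lower end is 47 mm, its top 103 mm above the blade's underside. Grip it hard: it can pivot between the fingers under the push.
- lifter_fence (a point): Middle of the front face, at its top edge, of the upright fence across the blade: (-27.5, 0, 17) mm in the lifter's frame. The fence stands 14 mm above the blade's top, 28 mm wide, 4 mm thick, 2.5 mm behind the rim of a disc centred over the lifter's origin; it can push a disc forward.
- disc: Loose flat brass disc, 50 mm across, 5 mm thick, about 0.08 kg (varies), origin at the centre of its underside, z up. It starts on the stand's two rails. The fingers must not touch it.
- stand: Open loading stand, fixed: base plate 70 x 80 x 6 mm and two dark wooden rails along its x axis, 10 mm wide, 60 mm long, tops 64 mm above the bench, with a clear gap 36 mm wide between them (58 mm deep, down to the base plate), open at both ends. Origin: centre of the underside, on the bench; x along the rails, away from the robot. The disc lies within 5 mm of its centre.
- nest: Gluing nest, fixed: base plate, rails and gap as on the stand (rail tops 64 mm above the bench, gap 36 mm wide, 58 mm deep), but the rails are shorter, from x = -20 to +30 mm. Origin: centre of its underside, on the bench; x along the rails, away from the robot. Two 14 mm square posts at x = 65 mm, y = +-62 mm carry a clear hood above it.
- nest_seat (a point): Where the centre of the disc's underside is when home: 64 mm above the nest's origin, same axes. Two rigid upright steel pins, 8 mm across, on the rails at x = 20.5 mm, y = +-20.5 mm from here, stand 9 mm above the rail tops: a disc pushed along +x stops against both with its centre here.
- nest_hood (a point): Middle of the lower front edge (yellow strip) of the nest's clear hood, 80 mm in front (-x) of the nest's origin, 190 mm above the bench; same axes. The hood is a closed box from here to 152 mm further along +x, 66 mm to either side, up to 264 mm above the bench. Below it is open towards the robot. To work under it with the blade level the gripper must lean back (its body towards the robot) by about 30 degrees (at least 20).
- mat: Wooden block topped with a black rubber mat, fixed, 240 (x) x 100 (y) mm, its top 40 mm above the bench, with a thin grey line along each long side. Origin: centre of its underside, on the bench. The lifter starts here.
- flask: Bystander: closed steel flask, 68 mm across, 190 mm tall, standing; origin at the centre of its underside.
- tape: Bystander: grey roll of tape, 90 mm across, 40 mm tall, lying flat; origin at the centre of its underside.
- gouge: Bystander: gouge with a wooden handle lying on the bench; origin about its middle, on its underside.
Mind the look-alikes: they are no part of the job. Leave any blue or red look-alike of the lifter alone.

How it is judged:
On the way, in this order (a step that is already met when the one before it is completed fails the run):
1. the disc has been lifted off the stand and lies level on the lifter alone (contact force between disc and lifter above 0.2 N and contact force between disc and stand below 0.02 N and z of disc in the frame of stand above 0.067 m and angle between disc's own z axis and vertical below 0.2 rad), for 0.2 s.
2. the lifter's fence, behind the disc, presses it home against the nest's pins (horizontal distance between disc and nest_seat below 0.0025 m and contact force between disc and nest above 7 N and contact force between disc and lifter above 7 N and x of lifter_fence in the frame of nest_seat between -0.031 and -0.015 m), for 0.2 s.
3. the disc rests on the nest, home against the pins, and the lifter has left it (horizontal distance between disc and nest_seat below 0.002 m and z of disc in the frame of nest_seat between -0.0015 and 0.0015 m and angle between disc's own z axis and vertical below 0.05 rad and contact force between disc and lifter below 0.02 N and contact force between disc and nest above 0.2 N and linear speed of disc below 0.01 m/s), for 0.2 s.
At the end, for the whole second after the job is handed in: The disc lies flat on the nest's rails (height within 1.5 mm), its centre within 2 mm of the home point against the pins; the lifter stands released, level and at rest on the mat, its origin and handle over the mat (within 45 mm of the mat's long centre line and 120 mm of its middle along it) (horizontal distance between disc and nest_seat below 0.002 m and z of disc in the frame of nest_seat between -0.0015 and 0.0015 m and angle between disc's own z axis and vertical below 0.05 rad and linear speed of each of disc, lifter below 0.01 m/s and contact force between disc and lifter below 0.02 N and angle between lifter's own z axis and vertical below 0.06 rad and contact force between lifter and mat above 0.5 N and contact force between lifter and the fingers below 0.05 N and height (world z) of lifter below 0.044 m and y of lifter_grip in the frame of mat between -0.045 and 0.045 m and y of lifter in the frame of mat between -0.045 and 0.045 m and x of lifter in the frame of mat between -0.12 and 0.12 m and x of lifter_grip in the frame of mat between -0.12 and 0.12 m); the robot touches nothing.
It fails at once if the fingers touch the disc (contact force between the fingers and disc above 0.3 N).
It fails at once if the disc is tipped by more than 17 degrees or falls off (angle between disc's own z axis and vertical above 0.3 rad or height (world z) of disc below 0.055 m).
It fails at once if the lifter pushes the disc with more than 15 N, or the disc bears on the nest with more than 25 N in all (contact force between disc and lifter above 15 N or contact force between disc and nest above 25 N).
It fails at once if the robot or the lifter bumps the nest or its hood with more than 20 N (contact force between any of the arm, the fingers, lifter and nest above 20 N).
It fails at once if a bystander is moved by more than 15 mm (distance of any of flask, tape, gouge from where it was at the start of the episode above 0.015 m).
It also fails if it takes over 72 s, if anything falls off the work surface, if the arm or the gripper's body presses on something with over 40 N, if the wrist force passes 120 N, or if a joint passes its speed limit or range.

## Robot

A 6-joint arm with a two-finger parallel gripper is mounted at the origin on the work surface. World frame = base frame: x ahead of the robot, y to its left, z up, the work surface at z = 0. Lengths are in m, angles in rad, forces in N, time in s.
With the tool pointing down it reaches from about 0.25 to 0.775 m from the base axis. Payload 4 kg.
Tool frame: the origin (TCP) lies between the finger pads; the fingertips stand 25 mm ahead of it and the grasp point (between the pads) lies 6 mm ahead of it (robot.tip_reach is the distance from the TCP to the fingertips, in m); z points along the fingers, y is the line along which they close (so a half turn about z gives the same grasp; the last joint's range is limited). The gripper opens to 94 mm and grips with 3 to 60 N. Pads are 16 mm wide; open, the fingers measure 119 mm over their backs; the gripper's body (75 mm by 177 mm) begins 78 mm behind the grasp point.
Start: joints at [1.083, 0.087, 1.371, -0, 1.684, -0.103], TCP at [0.206, 0.51, 0.231] pointing down, gripper open.
Joint ranges: [-3.1, 3.1], [-0.76, 2.03], [0.27, 2.55], [-1.08, 4.22], [0.17, 2.65], [-2.57, 2.57]. Speed limits (rad/s): [2.79, 2.79, 3.14, 3.14, 3.14, 3.14].

## Interface

Orientations are given as [roll, pitch, yaw] about the fixed x, y, z axes, in that order (R = Rz(yaw) Ry(pitch) Rx(roll)).
In Python, from bench import sensors, snapshot, camera_info, ticket, robot gives the robot as it stands.
- The arm moves only by the tool arm_command, never from a script. Its argument "plan" is a list of rows, each an object with "grip": the closure, from -1 (fully open) to 1 (shut); "slide": the shift along the tool's x, y, z normalised to -1 to 1, where 1 is 500 mm, a list of three; "spin": the turn about the tool's z normalised to -1 to 1, where 1 is 5 degrees. A call has 1 to 10 rows; each row shifts and turns the commanded pose from where the row before left it, along the tool's axes as they then stand; what a row does not reach is not made up. A row lasts 1/8 s, in which the tool goes at most 62.5 mm and 10.7 degrees, less where a joint would pass 70% of its speed; a pose out of reach is approached as far as the arm can. A call with a number of a shift or a turn outside -1 to 1 is refused whole. A call with a gripper value outside its range is refused whole. The fingers move at their own pace and stop on an object; the grip force is fixed at half the most. Time passes only in rows, so rows that do not move let the fingers close. It gives the time, the measured TCP pose, the force, the opening and the grip force at its end, in the units of the state.
- sensors.get_obs(): the state, without advancing time (a new reading comes with each control period).
- snapshot(name): name is "side" or "top" or "wrist"; returns the picture (480x640x3 uint8, red, green, blue); there is no depth.
- camera_info(name): a dict with "fx", "fy", "cx", "cy" (pixels), "position" and "rotation" of the camera in the world. Camera axes: x right, y up, looking along -z (the intrinsics and any distortion apply to the point x, -y, -z); pixel columns grow to the right and rows downward; lengths in m; the calibration is good to about 2 mm. A picture is of the moment at which its call begins: read the wrist's pose just before it. camera_info takes no time and is no camera call; for the wrist camera it gives the pose at the moment of the call.
- ticket.close_job(): hands the job in; it is judged then, once.
The state is a dict: "time": time; "joint_positions": joint angles; "qvel": joint speeds; "joint_torque": joint torques, N m; "tool_pos": TCP position; "ee_rot": TCP orientation; "wrist_force": force on the tool from outside, world axes, zero at the start; "wrist_torque": the same for the moment, N m; "width": finger opening in m; "finger_force": force on a finger pad.
Only numpy, scipy, OpenCV 4.12 (cv2) and the standard library are available. Lean on these libraries where they do the work, as an engineer would, in place of code of your own. Each camera call takes 0.05 s, during which the arm holds its last target. There are 200 camera calls.

## Working session

There is one attempt and no reset: what is moved stays moved. The work goes in short steps, Python scripts to look and compute and a tool call to move; the robot and the scene stay as the last step left them, time stands still between calls to the robot, and variables do not carry over. Pictures are saved under pics/ and viewed, at most 10 in all, crops included, and the job is handed in when it is done.

Besides the shell and the picture viewer there is one more tool, called after "Request:" as name(argument=value, ...), one argument or row to a line, values as JSON. arm_command: Moves the arm, as the interface text tells. Scaled input: -1 to 1 covers 500 mm each way for a shift and 5 degrees each way for a turn. Its arguments: {"type":"object","properties":{"plan":{"type":"array","items":{"type":"object","properties":{"grip":{"type":"number"},"slide":{"type":"array","items":{"type":"number"}},"spin":{"type":"number"}}}}},"required":["plan"]}

```bash
ls -a; mkdir -p pics; python3 - <<'E'
from bench import sensors, snapshot, camera_info, ticket, robot
import cv2
o=sensors.get_obs(); print(o); print([a for a in dir(robot) if a[0]!='_'], robot.tip_reach)
for n in("top","side","wrist"):
    print(n,camera_info(n)); cv2.imwrite(f"pics/{n}0.png",snapshot(n)[:,:,::-1])
E
```

```text
.
..
pics
{'time': 0.0, 'joint_positions': array([ 1.08291203e+00,  8.79434255e-02,  1.37223658e+00, -1.22474299e-06,
        1.68357318e+00, -1.03124477e-01]), 'qvel': array([ 0.00160399,  0.00037645, -0.00104618,  0.00067851, -0.00071963,
       -0.0007036 ]), 'joint_torque': array([-1.79577869e-04, -3.40177310e+01, -3.02425039e+01,  7.19224149e-02,
        3.29249678e-02, -1.76802346e-04]), 'tool_pos': array([0.20622436, 0.50935243, 0.2293194 ]), 'ee_rot': array([-3.13944347e+00, -2.21198114e-04,  2.75683246e+00]), 'wrist_force': array([-0.33213535,  0.68385703,  0.20453764]), 'wrist_torque': array([-0.00856955, -0.0094761 , -0.01663955]), 'finger_force': 0.0, 'width': 0.09402835521664318}
['IKError', 'tip_reach'] 0.025
top {'fx': 479.98197082180883, 'fy': 479.98197082180883, 'cx': 321.38573093901033, 'cy': 237.273456251356, 'position': array([ 0.49397423, -0.01798175,  1.00132646]), 'rotation': array([ 0.08705173,  0.01080751, -1.55373063])}
side {'fx': 538.0357919861485, 'fy': 538.0357919861485, 'cx': 318.0757013699446, 'cy': 243.25763027330672, 'position': array([0.53869151, 1.02001996, 0.95802383]), 'rotation': array([ 0.8901497 ,  0.02171083, -3.12524192])}
wrist {'fx': 404.26461899540146, 'fy': 404.26461899540146, 'cx': 325.6417027278247, 'cy': 238.54039533012332, 'position': array([0.13524746, 0.53778352, 0.38253258]), 'rotation': array([-0.26503827,  0.00181336,  1.18511648])}
```

View pics/top0.png

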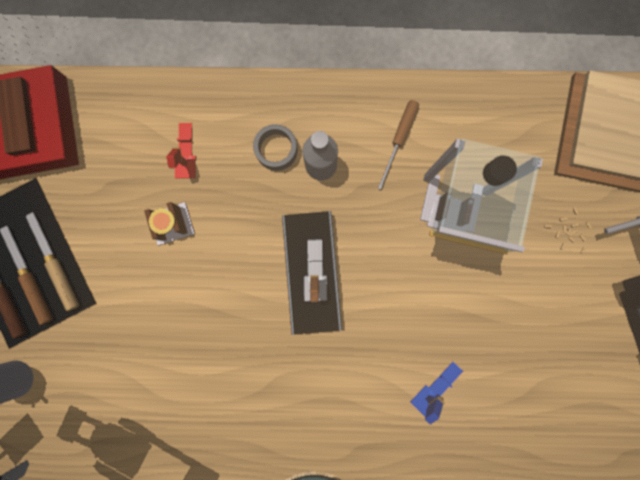

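View pics/side0.png

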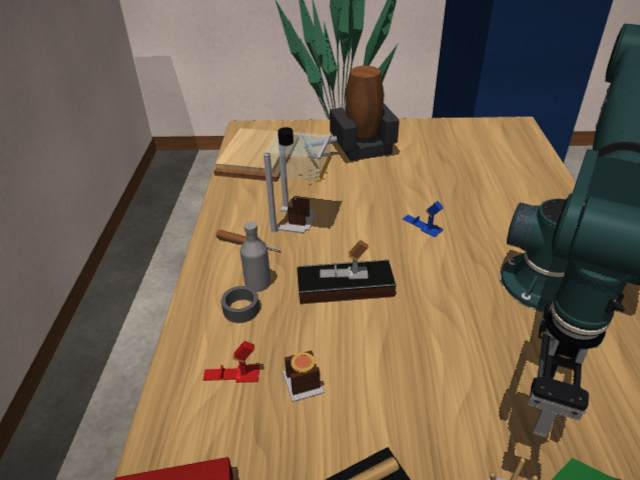

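Request:
arm_command(
  plan=[
    {"grip":-1,"slide":[0,0.09,-0.08],"spin":0},
    {"grip":-1,"slide":[0,0.09,-0.08],"spin":0},
    {"grip":-1,"slide":[0,0.09,-0.08],"spin":0},
    {"grip":-1,"slide":[0,0.12,-0.0],"spin":0},
    {"grip":-1,"slide":[0,0.12,0],"spin":0},
    {"grip":-1,"slide":[0,0.12,0],"spin":0},
    {"grip":-1,"slide":[0,0.12,0],"spin":0},
  ],
)

```text
time: 1.02
tool_pos: [0.3135, 0.774, 0.2944]
ee_rot: [3.061, -0.0, 2.757]
wrist_force: [-0.5, -1.2, 1.0]
width: 0.0938
finger_force: 0.0
```

```bash
cat > h.py <<'E'
import numpy as np, cv2
from scipy.spatial.transform import Rotation as Rot
from bench import sensors, snapshot, camera_info
def ray(ci,u,v):
    R=Rot.from_euler('xyz',ci['rotation']).as_matrix()
    return R@np.array([(u-ci['cx'])/ci['fx'],-(v-ci['cy'])/ci['fy'],-1.])
def onz(ci,u,v,z):
    d=ray(ci,u,v); p=np.array(ci['position']); return p+d*(z-p[2])/d[2]
def px(ci,P):
    R=Rot.from_euler('xyz',ci['rotation']).as_matrix(); q=R.T@(np.array(P)-ci['position'])
    return ci['cx']-ci['fx']*q[0]/q[2], ci['cy']+ci['fy']*q[1]/q[2]
E
python3 - <<'E'
import cv2
t=cv2.imread('pics/top0.png')
a=cv2.resize(t[190:255,135:205],None,fx=6,fy=6,interpolation=cv2.INTER_CUBIC)
b=cv2.resize(t[130:265,415:550],None,fx=3,fy=3,interpolation=cv2.INTER_CUBIC)[:390]
c=cv2.resize(t[205:340,275:350],None,fx=4,fy=4,interpolation=cv2.INTER_CUBIC)
import numpy as np
W=np.zeros((600,800,3),np.uint8)
def put(i,x,y): 
    h,w=i.shape[:2]; h=min(h,600-y); w=min(w,800-x); W[y:y+h,x:x+w]=i[:h,:w]
put(a[:390,:],0,0); put(cv2.resize(t[130:265,415:550],None,fx=2.8,fy=2.8,interpolation=cv2.INTER_CUBIC),421,0)
put(cv2.resize(t[205:340,275:350].transpose(1,0,2)[:, ::-1],None,fx=2.7,fy=2.7,interpolation=cv2.INTER_CUBIC),0,392)
cv2.imwrite('pics/crops.png',W)
E
```

```text
(no output)
```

View pics/crops.png

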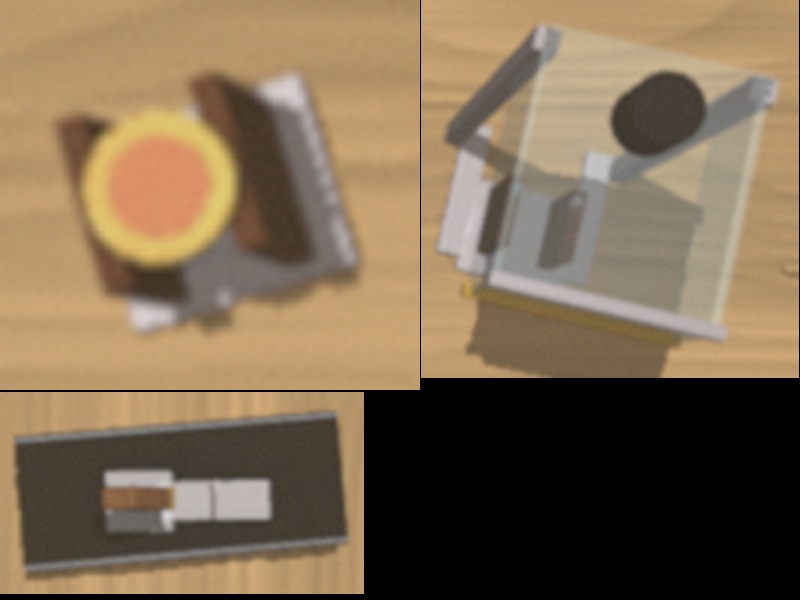

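The crops show the stand with disc (yaw about +15°), the hooded nest (yaw about −13°) and the steel lifter on the mat. Candidates for the lifter: steel on mat (315,270), red (185,155), blue (435,395); I choose the steel one on the mat.

The reach limit made the tool lean about 4.5°. I'll check whether that lean can grow and stay.

Request:
arm_command(
  plan=[
    {"grip":-1,"slide":[0,0.12,0]},
    {"grip":-1,"slide":[0,0.12,0]},
    {"grip":-1,"slide":[0,0.12,0]},
    {"grip":-1,"slide":[0,0.12,0]},
  ],
)

```text
invalid input at $.plan[0]: expected keys grip, slide, spin
```

Request:
arm_command(
  plan=[
    {"grip":-1,"slide":[0,-0.12,0]},
    {"grip":-1,"slide":[0,-0.12,0]},
    {"grip":-1},
  ],
)

```text
invalid input at $.plan[0]: expected keys grip, slide, spin
```

Request:
arm_command(
  plan=[
    {"grip":-1,"slide":[0,0.12,0],"spin":0},
    {"grip":-1,"slide":[0,0.12,0],"spin":0},
    {"grip":-1,"slide":[0,0.12,0],"spin":0},
    {"grip":-1,"slide":[0,0.12,0],"spin":0},
  ],
)

```text
time: 1.52
tool_pos: [0.3434, 0.8479, 0.2492]
ee_rot: [2.902, -0.0, 2.757]
wrist_force: [-0.0, 0.1, 0.2]
width: 0.0946
finger_force: 0.0
```

Request:
arm_command(
  plan=[
    {"grip":-1,"slide":[0,-0.12,0],"spin":0},
    {"grip":-1,"slide":[0,-0.12,0],"spin":0},
    {"grip":-1,"slide":[0,0,0],"spin":0},
  ],
)

```text
time: 1.9
tool_pos: [0.3033, 0.7504, 0.217]
ee_rot: [2.924, -0.002, 2.757]
wrist_force: [-0.9, 0.4, -0.7]
width: 0.0937
finger_force: 0.0
```

```bash
python3 - <<'E'
from h import *
ci=camera_info('top'); r=lambda p:np.round(p,4)
A=lambda x,y,z:onz(ci,135+x/6-.4,190+y/6-.4,z)
B=lambda x,y,z:onz(ci,415+(x-421)/2.8-.3,130+y/2.8-.3,z)
C=lambda x,y,z:onz(ci,275+(y-392)/2.7-.3,339-x/2.7+.3,z)
ang=lambda d:round(np.degrees(np.arctan2(d[1],d[0])),1)
print('disc',r(A(160,188,.069)))
TR,BR,BL=A(297,73,.006),A(355,268,.006),A(140,325,.006)
print('stand',r((TR+BL)/2),'yaw',ang(TR-BR),ang(BL-BR)-90, np.linalg.norm(TR-BR),np.linalg.norm(BL-BR))
L,R_=B(467,290,.19),B(680,342,.19); print('hood',r((L+R_)/2),'yaw',ang(L-R_)-90,np.linalg.norm(L-R_))
TL,TR_=B(490,278,.264),B(725,333,.264);print('hoodtop',r((TL+TR_)/2),'yaw',ang(TL-TR_)-90,np.linalg.norm(TL-TR_))
m=[C(15,437,.04),C(335,413,.04),C(347,541,.04),C(25,570,.04)]
print('mat',r(sum(m)/4),ang(m[1]-m[0]),ang(m[2]-m[3]))
tip,heel=C(271,499,.043),C(104,502,.043);print('tip',r(tip),'heel',r(heel),ang(tip-heel),np.linalg.norm(tip-heel))
E
```

```text
disc [0.6023 0.3083 0.069 ]
stand [0.6062 0.3096 0.006 ] yaw 18.7 15.900000000000006 0.07205709460226516 0.07713494719224505
hood [ 0.5597 -0.2577  0.19  ] yaw -13.0 0.13112793460562208
hoodtop [ 0.5598 -0.2544  0.264 ] yaw -12.400000000000006 0.13116367281058164
mat [0.5081 0.0133 0.04  ] 5.6 6.0
tip [0.5739 0.0079 0.043 ] heel [0.4509 0.0034 0.043 ] 2.1 0.12302406216021505
```

Request:
arm_command(
  plan=[
    {"grip":-1,"slide":[0,-0.09,-0.08],"spin":0},
    {"grip":-1,"slide":[0,-0.09,-0.08],"spin":0},
    {"grip":-1,"slide":[0,-0.09,-0.08],"spin":0},
    {"grip":-1,"slide":[0,-0.09,-0.08],"spin":0},
    {"grip":-1,"slide":[0,-0.12,0],"spin":-1},
  ],
)

```text
time: 2.52
tool_pos: [0.2066, 0.5086, 0.3351]
ee_rot: [2.888, 0.024, 2.844]
wrist_force: [-0.0, 0.2, 0.3]
width: 0.0938
finger_force: 0.0
```

```bash
cat >> h.py <<'E'
def tool():
    o=sensors.get_obs(); return np.array(o['tool_pos']),Rot.from_euler('xyz',o['ee_rot']).as_matrix(),o
def go(target,spin=0.,step=.06,show=True,R=None,p=None):
    """world target -> per-row slide in tool units; spin deg total is done first, in place"""
    p0,R0,o=tool(); R=R0 if R is None else R; p=p0 if p is None else p
    R=R@Rot.from_euler('z',spin,degrees=True).as_matrix()
    d=R.T@(np.array(target)-p); n=max(1,int(np.ceil(np.linalg.norm(d)/step)))
    if show: print('spin',round(spin/5,2),'n',n,'slide',np.round(d/n/.5,4),'total',np.round(d/.5,4))
    return R
E
python3 - <<'E'
from h import *
p,R,o=tool(); print(p,R[:,2],R[:,0],o['joint_positions'].round(2))
go([.53,-.28,.42],spin=-19)
E
```

```text
[0.20664754 0.50855106 0.33507841] [ 0.096246    0.23334032 -0.96762028] [-0.95564574  0.29351662 -0.0242738 ] [ 1.06 -0.1   1.37  0.03  1.62 -0.21]
spin -3.8 n 15 slide [-0.0415 -0.1017 -0.0313] total [-0.6224 -1.5251 -0.4701]
```

Request:
arm_command(
  plan=[
    {"grip":-1,"slide":[0,0,-0.05],"spin":-1},
    {"grip":-1,"slide":[0,0,0],"spin":-1},
    {"grip":-1,"slide":[0,0,0],"spin":-1},
    {"grip":-1,"slide":[0,0,0],"spin":-0.8},
    {"grip":-1,"slide":[-0.042,-0.102,-0.031],"spin":0},
    {"grip":-1,"slide":[-0.042,-0.102,-0.031],"spin":0},
    {"grip":-1,"slide":[-0.042,-0.102,-0.031],"spin":0},
    {"grip":-1,"slide":[-0.042,-0.102,-0.031],"spin":0},
    {"grip":-1,"slide":[-0.042,-0.102,-0.031],"spin":0},
    {"grip":-1,"slide":[-0.042,-0.102,-0.031],"spin":0},
  ],
)

```text
time: 3.78
tool_pos: [0.3355, 0.1842, 0.3905]
ee_rot: [2.92, 0.103, -3.118]
wrist_force: [1.0, 0.4, -0.3]
width: 0.0941
finger_force: 0.0
```

Request:
arm_command(
  plan=[
    {"grip":-1,"slide":[-0.042,-0.102,-0.031],"spin":0},
    {"grip":-1,"slide":[-0.042,-0.102,-0.031],"spin":0},
    {"grip":-1,"slide":[-0.042,-0.102,-0.031],"spin":0},
    {"grip":-1,"slide":[-0.042,-0.102,-0.031],"spin":0},
    {"grip":-1,"slide":[-0.042,-0.102,-0.031],"spin":0},
    {"grip":-1,"slide":[-0.042,-0.102,-0.031],"spin":0},
    {"grip":-1,"slide":[-0.042,-0.102,-0.031],"spin":0},
    {"grip":-1,"slide":[-0.042,-0.102,-0.031],"spin":0},
    {"grip":-1,"slide":[-0.042,-0.102,-0.031],"spin":0},
  ],
)

```text
time: 4.9
tool_pos: [0.5311, -0.291, 0.4431]
ee_rot: [2.924, 0.101, -3.118]
wrist_force: [1.3, 0.8, 0.4]
width: 0.0938
finger_force: 0.0
```

```bash
python3 - <<'E'
from h import *
p,R,o=tool(); print(p,R[:,2],R[:,0],o['joint_positions'].round(2))
go(p+[.4*np.cos(np.radians(-34)),.4*np.sin(np.radians(-34)),0.05])
E
```

```text
[ 0.53113555 -0.29095646  0.44307668] [ 0.09338     0.21811237 -0.97144592] [-0.99463446 -0.02319784 -0.10081745] [-0.72  0.31  0.7   0.28  2.19 -2.17]
spin 0.0 n 7 slide [-0.0942 -0.0635 -0.019 ] total [-0.6594 -0.4445 -0.1328]
```

Request:
arm_command(
  plan=[
    {"grip":-1,"slide":[-0.094,-0.064,-0.019],"spin":0},
    {"grip":-1,"slide":[-0.094,-0.064,-0.019],"spin":0},
    {"grip":-1,"slide":[-0.094,-0.064,-0.019],"spin":0},
    {"grip":-1,"slide":[-0.094,-0.064,-0.019],"spin":0},
    {"grip":-1,"slide":[-0.094,-0.064,-0.019],"spin":0},
    {"grip":-1,"slide":[-0.094,-0.064,-0.019],"spin":0},
    {"grip":-1,"slide":[-0.094,-0.064,-0.019],"spin":0},
  ],
)

```text
time: 5.78
tool_pos: [0.7039, -0.408, 0.368]
ee_rot: [2.997, 0.254, 3.135]
wrist_force: [-0.8, -0.4, -0.5]
width: 0.094
finger_force: 0.0
```

```bash
python3 - <<'E'
from h import *
p,R,o=tool(); print(p,R[:,2],R[:,0],o['joint_positions'].round(2))
E
```

```text
[ 0.70394193 -0.40797329  0.36804721] [ 0.24940318  0.14268061 -0.95783104] [-0.96794566  0.00644322 -0.25107706] [-0.7   0.72  0.27  0.31  2.03 -2.13]
```

```bash
python3 - <<'E'
from h import *
p,R,o=tool()
go(p+[.24,-.18,.06])
E
```

```text
spin 0.0 n 6 slide [-0.0828 -0.059  -0.0078] total [-0.4971 -0.3538 -0.0466]
```

Request:
arm_command(
  plan=[
    {"grip":-1,"slide":[-0.1,-0.07,-0.01],"spin":0},
    {"grip":-1,"slide":[-0.1,-0.07,-0.01],"spin":0},
    {"grip":-1,"slide":[-0.1,-0.07,-0.01],"spin":0},
    {"grip":-1,"slide":[-0.1,-0.07,-0.01],"spin":0},
    {"grip":-1,"slide":[-0.1,-0.07,-0.01],"spin":0},
  ],
)

```text
time: 6.4
tool_pos: [0.7782, -0.4709, 0.331]
ee_rot: [3.09, 0.429, 3.117]
wrist_force: [-0.6, 0.4, -0.6]
width: 0.094
finger_force: 0.0
```

```bash
python3 - <<'E'
from h import *
p,R,o=tool(); print(p,R[:,2],R[:,0],o['joint_positions'].round(2))
E
```

```text
[ 0.77820534 -0.47091666  0.33099011] [ 0.41633019  0.04127959 -0.90827593] [-0.90920675  0.02274925 -0.41572294] [-0.72  0.79  0.27  0.32  1.77 -2.16]
```

Request:
arm_command(
  plan=[
    {"grip":-1,"slide":[-0.1,-0.07,-0.01],"spin":0},
  ],
)

```text
time: 6.52
tool_pos: [0.7891, -0.4826, 0.3311]
ee_rot: [3.111, 0.465, 3.115]
wrist_force: [-0.2, 0.4, 0.6]
width: 0.094
finger_force: 0.0
```

```bash
python3 - <<'E'
from h import *
p,R,o=tool(); print(p,R[:,2],R[:,0],R[2,1])
w=np.array([.60,-.36,.45]); go(w)
z=R[:,2]; t=np.array([.4735,.0042,.121])-.006*z-.14*z; print(t); go(t,p=w)
E
```

```text
[ 0.78908432 -0.48261863  0.33113273] [ 0.44929355  0.01892932 -0.89318363] [-0.89329194  0.02388581 -0.44884182] 0.027641146774044632
spin 0.0 n 5 slide [ 0.0474  0.0494 -0.0755] total [ 0.237   0.2468 -0.3776]
[0.40790314 0.00143632 0.25140481]
spin 0.0 n 8 slide [0.0673 0.0883 0.0245] total [0.5387 0.7066 0.1958]
```

Request:
arm_command(
  plan=[
    {"grip":-1,"slide":[0.047,0.05,-0.076],"spin":0},
    {"grip":-1,"slide":[0.047,0.05,-0.076],"spin":0},
    {"grip":-1,"slide":[0.047,0.05,-0.076],"spin":0},
    {"grip":-1,"slide":[0.047,0.05,-0.076],"spin":0},
    {"grip":-1,"slide":[0.047,0.05,-0.076],"spin":0},
  ],
)

```text
time: 7.15
tool_pos: [0.599, -0.3577, 0.4564]
ee_rot: [3.115, 0.469, 3.117]
wrist_force: [0.3, 0.7, 0.3]
width: 0.094
finger_force: 0.0
```

Request:
arm_command(
  plan=[
    {"grip":-1,"slide":[0.067,0.088,0.0245],"spin":0},
    {"grip":-1,"slide":[0.067,0.088,0.0245],"spin":0},
    {"grip":-1,"slide":[0.067,0.088,0.0245],"spin":0},
    {"grip":-1,"slide":[0.067,0.088,0.0245],"spin":0},
    {"grip":-1,"slide":[0.067,0.088,0.0245],"spin":0},
    {"grip":-1,"slide":[0.067,0.088,0.0245],"spin":0},
    {"grip":-1,"slide":[0.067,0.088,0.0245],"spin":0},
    {"grip":-1,"slide":[0.067,0.088,0.0245],"spin":0},
    {"grip":-1,"slide":[0,0,0],"spin":-0.72},
    {"grip":-1,"slide":[0,0,0],"spin":0},
  ],
)

```text
time: 8.4
tool_pos: [0.4096, 0.0025, 0.2577]
ee_rot: [-3.139, 0.471, -3.096]
wrist_force: [0.3, -0.1, 0.6]
width: 0.0939
finger_force: 0.0
```

```bash
python3 - <<'E'
from h import *
p,R,o=tool(); print(p,R[:,2],R[:,0],R[2,1],o['joint_positions'].round(2))
ci=camera_info('wrist'); im=snapshot('wrist')[:,:,::-1]; cv2.imwrite('pics/w1.png',im)
print(ci)
for q in [[.5735,.0079,.043],[.4509,.0034,.043],[.4735,.0042,.121]]: print(px(ci,q))
E
```

```text
[0.40962867 0.002545   0.25773629] [ 0.45329603  0.01840864 -0.89116992] [-0.89024362 -0.04067346 -0.45366504] -0.002048946367280967 [-0.23 -0.6   1.92  0.12  1.36 -1.84]
{'fx': 404.26461899540146, 'fy': 404.26461899540146, 'cx': 325.6417027278247, 'cy': 238.54039533012332, 'position': array([ 0.27136662, -0.00382518,  0.35950299]), 'rotation': array([-0.73610799,  0.00194989,  1.61450917])}
(np.float64(324.8362666154879), np.float64(249.22865791446594))
(np.float64(325.630328038568), np.float64(148.2320541790616))
(np.float64(325.1884557636094), np.float64(225.32437069024365))
```

View pics/w1.png

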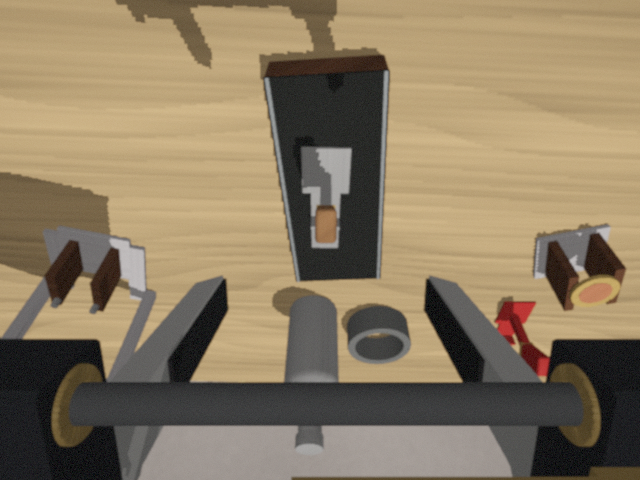

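Request:
arm_command(
  plan=[
    {"grip":-1,"slide":[0.003,0.001,0.1],"spin":0},
    {"grip":-1,"slide":[0.003,0.001,0.1],"spin":0},
    {"grip":-1,"slide":[0.004,0.001,0.089],"spin":0},
    {"grip":0.5,"slide":[0,0,0],"spin":0},
    {"grip":1,"slide":[0,0,0],"spin":0},
    {"grip":1,"slide":[0,0,0],"spin":0},
    {"grip":1,"slide":[0,0,0],"spin":0},
    {"grip":1,"slide":[0,0,0],"spin":0},
    {"grip":1,"slide":[0,0,0],"spin":0},
  ],
)

```text
time: 9.57
tool_pos: [0.469, 0.0062, 0.124]
ee_rot: [-3.14, 0.467, -3.097]
wrist_force: [0.1, 0.1, 0.3]
width: 0.0373
finger_force: 0.0
```

```bash
python3 - <<'E'
from h import *
p,R,o=tool(); print(p,R[:,2],R[:,0],R[2,1],o['wrist_force'],o['width'],o['finger_force'])
ci=camera_info('wrist'); im=snapshot('wrist')[:,:,::-1]; s=snapshot('side')[:,:,::-1]
W=np.zeros((480,800,3),np.uint8); W[:,:320]=im[:,160:480]; W[:,320:]=cv2.resize(s[210:330,290:410],(480,480),interpolation=cv2.INTER_CUBIC); cv2.imwrite('pics/g1.png',W)
for q in [[.5735,.0079,.043],[.4509,.0034,.043]]: print(px(ci,q))
E
```

```text
[0.46902996 0.00620379 0.12403014] [ 0.45013969  0.01862364 -0.89276392] [-0.89189067 -0.0394946  -0.45052327] -0.0011678399207615021 [0.09978003 0.13616186 0.26419122] 0.037317021807100254 0.0
(np.float64(322.7403788786514), np.float64(316.67559041109575))
(np.float64(323.038159296198), np.float64(175.928561119904))
```

View pics/g1.png

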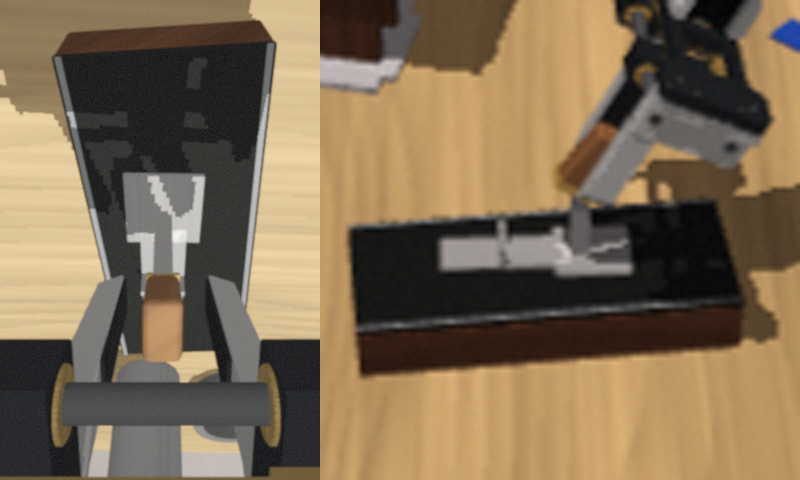

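Request:
arm_command(
  plan=[
    {"grip":1,"slide":[0,0,0],"spin":0},
    {"grip":1,"slide":[0,0,0],"spin":0},
    {"grip":1,"slide":[0,0,0],"spin":0},
    {"grip":1,"slide":[0,0,0],"spin":0},
    {"grip":1,"slide":[0,0,0],"spin":0},
  ],
)

```text
time: 10.3
tool_pos: [0.4689, 0.0062, 0.1236]
ee_rot: [-3.14, 0.466, -3.097]
wrist_force: [0.1, -0.3, -0.6]
width: 0.0158
finger_force: 30.0
```

```bash
cat >> h.py <<'E'
# grasp: lifter in tool frame (set at grip time)
RG=Rot.from_euler('xyz',[-3.14,.466,-3.097]).as_matrix(); PG=np.array([.4689,.0062,.1236])
RL0=Rot.from_euler('z',2.54,degrees=True).as_matrix(); PL0=np.array([.5625,.0085,.040])
TR=RG.T@RL0; TP=RG.T@(PL0-PG)
def lifter(p,R): return p+R@TP, R@TR
def tcp_for(pl,R): return np.array(pl)-R@TP
E
python3 - <<'E'
from h import *
p,R,o=tool()
for s in range(-24,25,3):
    Rl=R@Rot.from_euler('z',s,degrees=True).as_matrix()@TR
    print(s,np.round(Rot.from_matrix(Rl).as_euler('xyz',degrees=True),1))
y=np.radians(17); pre=np.array([.6023,.3083,.10])-.085*np.array([np.cos(y),np.sin(y),0]); s=-10.5
up=p+[0,0,.09]; go(up)
Rn=R@Rot.from_euler('z',s,degrees=True).as_matrix()
t=tcp_for(pre,Rn); print(t); go(t,spin=s,p=up)
E
```

```text
-24 [-10.5   2.   23.8]
-21 [-9.3  1.5 21.2]
-18 [-8.   1.1 18.6]
-15 [-6.7  0.8 15.9]
-12 [-5.3  0.5 13.2]
-9 [-4.   0.3 10.6]
-6 [-2.7  0.1  7.9]
-3 [-1.3  0.   5.2]
0 [ 0.  -0.   2.5]
3 [ 1.4  0.  -0.2]
6 [ 2.7  0.1 -2.8]
9 [ 4.1  0.2 -5.5]
12 [ 5.4  0.5 -8.2]
15 [  6.7   0.7 -10.8]
18 [  8.    1.1 -13.5]
21 [  9.3   1.5 -16.2]
24 [ 10.6   1.9 -18.8]
spin 0.0 n 2 slide [-0.0405 -0.0001 -0.0804] total [-0.0809 -0.0002 -0.1608]
[0.42816106 0.2727464  0.18377941]
spin -2.1 n 5 slide [-0.0041  0.1083  0.0053] total [-0.0205  0.5416  0.0265]
```

Request:
arm_command(
  plan=[
    {"grip":1,"slide":[-0.02,0,-0.04],"spin":0},
    {"grip":1,"slide":[-0.02,0,-0.04],"spin":0},
    {"grip":1,"slide":[-0.04,0,-0.08],"spin":0},
    {"grip":1,"slide":[0,0,0],"spin":-1},
    {"grip":1,"slide":[0,0,0],"spin":-1.0},
    {"grip":1,"slide":[-0.004,0.108,0.005],"spin":-0.1},
    {"grip":1,"slide":[-0.004,0.108,0.005],"spin":0},
    {"grip":1,"slide":[-0.004,0.108,0.005],"spin":0},
    {"grip":1,"slide":[-0.004,0.108,0.005],"spin":0},
    {"grip":1,"slide":[-0.004,0.108,0.005],"spin":0},
  ],
)

```text
time: 11.55
tool_pos: [0.4266, 0.2737, 0.1829]
ee_rot: [-3.049, 0.456, -2.892]
wrist_force: [0.8, 0.1, -2.3]
width: 0.0159
finger_force: 30.0
```

Request:
arm_command(
  plan=[
    {"grip":1,"slide":[0,0,0],"spin":0},
    {"grip":1,"slide":[0,0,0],"spin":0},
  ],
)

```text
time: 11.8
tool_pos: [0.4273, 0.2718, 0.183]
ee_rot: [-3.048, 0.455, -2.892]
wrist_force: [0.8, -0.1, -2.4]
width: 0.0157
finger_force: 30.0
```

```bash
python3 - <<'E'
from h import *
p,R,o=tool(); print(p,R[:,2],o['wrist_force'],o['width'],o['finger_force'])
pl,Rl=lifter(p,R); print('lifter',pl,Rot.from_matrix(Rl).as_euler('xyz',degrees=True))
ci=camera_info('wrist'); im=snapshot('wrist')[:,:,::-1]; s=snapshot('side')[:,:,::-1]
cs=camera_info('side')
y=np.radians(17); u=np.array([np.cos(y),np.sin(y),0]); v=np.array([-u[1],u[0],0]); S=np.array([.6062,.3096,0])
for n,q in dict(tip=pl+Rl@[.01,0,.003],tipL=pl+Rl@[.01,.014,.003],tipR=pl+Rl@[.01,-.014,.003],fence=pl+Rl@[-.0275,0,.017],heelL=pl+Rl@[-.11,.022,.003],disc=[.6023,.3083,.069],railLi=S-.03*u+.018*v+[0,0,.064],railRi=S-.03*u-.018*v+[0,0,.064],railRo=S-.03*u-.028*v+[0,0,.064]).items(): print(n,np.round(px(ci,q)),np.round(px(cs,q)))
W=np.zeros((600,800,3),np.uint8); W[:360,:480]=0
a=im[60:400,150:550]; W[:340,:400]=a
b=cv2.resize(s[310:410,260:360],(400,400),interpolation=cv2.INTER_CUBIC); W[:400,400:]=b
cv2.imwrite('pics/p1.png',W[:400])
E
```

```text
[0.42732704 0.27181375 0.18297527] [ 0.44746937  0.01756185 -0.89412681] [ 0.84666654 -0.10079812 -2.39527555] 0.015668090043385263 29.999541342258453
lifter [0.52000145 0.28245215 0.09899022] [-4.74464374  0.50669163 11.93631914]
tip [324. 317.] [337. 341.]
tipL [343. 317.] [339. 347.]
tipR [305. 317.] [336. 336.]
fence [324. 299.] [355. 334.]
heelL [364. 180.] [396. 340.]
disc [336. 340.] [302. 361.]
railLi [355. 318.] [317. 366.]
railRi [314. 318.] [312. 353.]
railRo [303. 318.] [311. 349.]
```

View pics/p1.png

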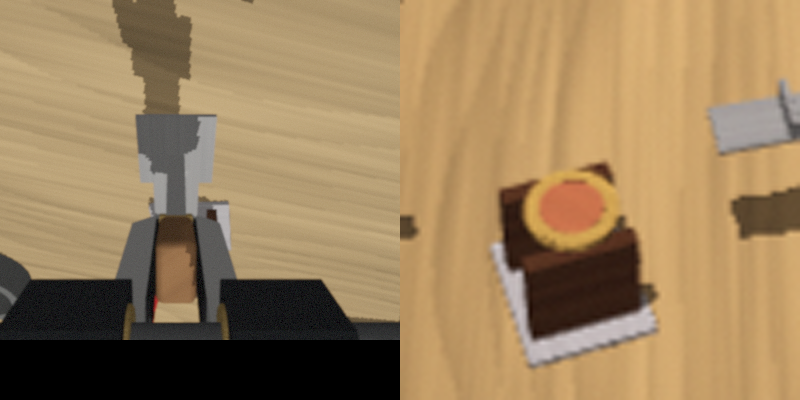

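Side crop: disc centre at (302,362), stand near-rail front corner at (319,368) and blade tip corners at (337,337)/(340,348). All are within about 1 px of the prediction; the lifter sits about 2 mm further back in the grip, so I correct for that and go under the disc.

```bash
cat >> h.py <<'E'
TP=TP+TR@np.array([-.0023,.0008,0])
E
python3 - <<'E'
from h import *
p,R,o=tool(); pl,Rl=lifter(p,R); print(pl)
y=np.radians(17); u=np.array([np.cos(y),np.sin(y),0]); v=np.array([-u[1],u[0],0]); D=np.array([.6023,.3083,0])
a=D-.085*u; a[2]=.044; b=D-.0015*u-.0007*v; b[2]=.044
ta,tb=tcp_for(a,R),tcp_for(b,R); go(ta); go(tb,p=ta,step=.02); c=tb+[0,0,.03]; go(c,p=tb,step=.01)
E
```

```text
[0.51851223 0.28163195 0.09992233]
spin 0.0 n 1 slide [0.0442 0.0119 0.1022] total [0.0442 0.0119 0.1022]
spin 0.0 n 5 slide [-0.0299  0.0027  0.0145] total [-0.1497  0.0137  0.0727]
spin 0.0 n 4 slide [-0.0066 -0.0013 -0.0134] total [-0.0265 -0.005  -0.0536]
```

Request:
arm_command(
  plan=[
    {"grip":1,"slide":[0.022,0.006,0.051],"spin":0},
    {"grip":1,"slide":[0.022,0.006,0.051],"spin":0},
    {"grip":1,"slide":[0,0,0],"spin":0},
    {"grip":1,"slide":[-0.03,0.0027,0.0145],"spin":0},
    {"grip":1,"slide":[-0.03,0.0027,0.0145],"spin":0},
    {"grip":1,"slide":[-0.03,0.0027,0.0145],"spin":0},
    {"grip":1,"slide":[-0.03,0.0027,0.0145],"spin":0},
    {"grip":1,"slide":[-0.03,0.0027,0.0145],"spin":0},
    {"grip":1,"slide":[0,0,0],"spin":0},
    {"grip":1,"slide":[0,0,0],"spin":0},
  ],
)

```text
time: 13.15
tool_pos: [0.5108, 0.2978, 0.1283]
ee_rot: [-3.049, 0.458, -2.893]
wrist_force: [0.2, 0.5, -2.8]
width: 0.0159
finger_force: 30.0
```

```bash
python3 - <<'E'
from h import *
p,R,o=tool(); print(p,o['wrist_force'],o['width'])
pl,Rl=lifter(p,R); print('lifter',pl,Rot.from_matrix(Rl).as_euler('xyz',degrees=True)); print('fence gap model', (pl+Rl@[-.0275,0,.017]))
ci=camera_info('side'); s=snapshot('side')[:,:,::-1]; w=snapshot('wrist')[:,:,::-1]
W=np.zeros((480,800,3),np.uint8); W[:,:480]=cv2.resize(s[315:415,265:365],(480,480),interpolation=cv2.INTER_CUBIC); W[:,480:]=w[:,170:490]; cv2.imwrite('pics/p2.png',W)
for q in ([.01,0,.003],[-.0275,.014,.017],[-.0275,-.014,.017],[-.0275,.014,.003]): print(np.round(px(ci,pl+Rl@q),1))
E
```

```text
[0.51075733 0.29784109 0.12832808] [ 0.21806269  0.47878929 -2.8066946 ] 0.015941229777613256
lifter [0.60119406 0.3088446  0.04449674] [-4.68266479  0.37518617 11.89385008]
fence gap model [0.57410757 0.3045579  0.06161971]
[298.5 368.4]
[317.3 367.2]
[314.8 356. ]
[317.4 371. ]
```

View pics/p2.png

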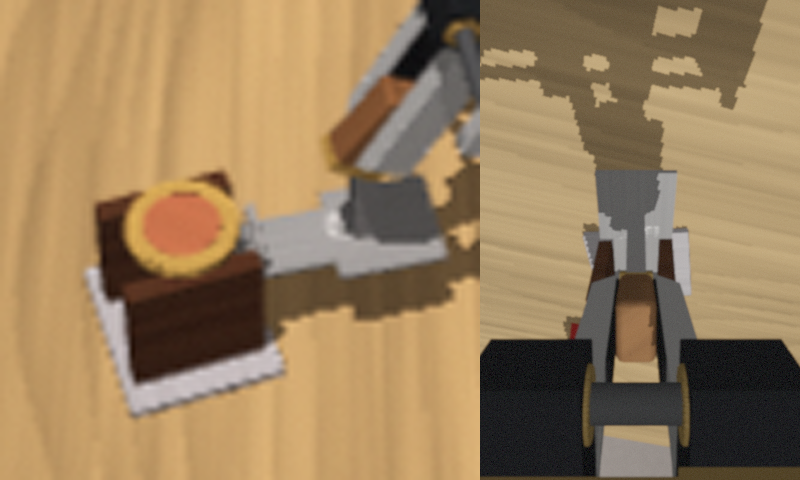

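Request:
arm_command(
  plan=[
    {"grip":1,"slide":[-0.0066,-0.0013,-0.0134],"spin":0},
    {"grip":1,"slide":[-0.0044,-0.0009,-0.009],"spin":0},
    {"grip":1,"slide":[-0.0033,-0.0006,-0.0067],"spin":0},
    {"grip":1,"slide":[-0.0033,-0.0006,-0.0067],"spin":0},
    {"grip":1,"slide":[-0.0033,-0.0006,-0.0067],"spin":0},
    {"grip":1,"slide":[-0.0044,-0.0009,-0.009],"spin":0},
    {"grip":1,"slide":[-0.0066,-0.0013,-0.0134],"spin":0},
    {"grip":1,"slide":[-0.0066,-0.0013,-0.0134],"spin":0},
    {"grip":1,"slide":[0,0,0],"spin":0},
    {"grip":1,"slide":[0,0,0],"spin":0},
  ],
)

```text
time: 14.5
tool_pos: [0.5104, 0.2977, 0.1723]
ee_rot: [-3.049, 0.458, -2.893]
wrist_force: [-0.2, -0.3, -4.2]
width: 0.0157
finger_force: 30.0
```

```bash
python3 - <<'E'
from h import *
p,R,o=tool(); print(p,o['wrist_force'],o['width'],o['time'])
pl,Rl=lifter(p,R); print('lifter',pl,Rot.from_matrix(Rl).as_euler('xyz',degrees=True))
ci=camera_info('side'); s=snapshot('side')[:,:,::-1]
cv2.imwrite('pics/p3.png',cv2.resize(s[305:405,265:365],(500,500),interpolation=cv2.INTER_CUBIC))
for q in ([-.0275,.014,.017],[-.0275,-.014,.017],[0,0,.008]): print(np.round(px(ci,pl+Rl@q),1))
E
```

```text
[0.51044281 0.29766736 0.17229979] [-0.19379104 -0.28071346 -4.15504688] 0.01572131889615359 14.5
lifter [0.60087476 0.30866994 0.08846317] [-4.68069589  0.37834788 11.89209294]
[317.  353.3]
[314.4 342.1]
[302.5 352.5]
```

View pics/p3.png

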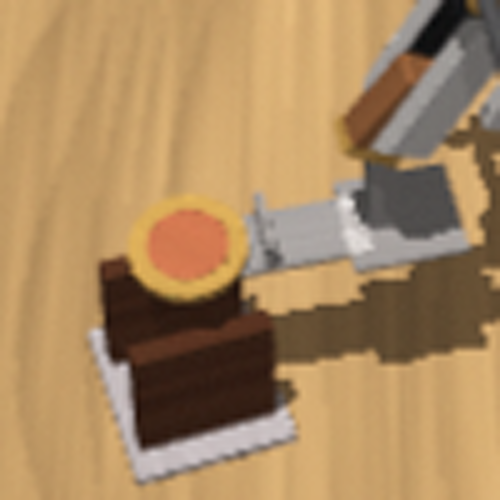

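```bash
python3 - <<'E'
from h import *
p,R,o=tool(); pl,Rl=lifter(p,R)
y=np.radians(-12.7); u=np.array([np.cos(y),np.sin(y),0]); N=np.array([.6377,-.2735,0])
a=N-.130*u; a[2]=.105
m=p+[-.05,-.1,.02]; go(m)
Rn=R@Rot.from_euler('z',21.9,degrees=True).as_matrix(); print(Rot.from_matrix(Rn@TR).as_euler('xyz',degrees=True))
go(tcp_for(a,Rn),spin=21.9,p=m,step=.045)
c=camera_info('wrist'); print(tcp_for(a,Rn))
E
```

```text
spin 0.0 n 2 slide [ 0.0567 -0.0889 -0.0422] total [ 0.1135 -0.1778 -0.0843]
[ 5.10292645  0.43621578 -7.64855806]
spin 4.38 n 10 slide [-0.0065 -0.0874 -0.0047] total [-0.065  -0.8736 -0.0468]
[ 0.42016411 -0.2391846   0.18905483]
```

Request:
arm_command(
  plan=[
    {"grip":1,"slide":[0.0114,-0.0178,-0.0084],"spin":0},
    {"grip":1,"slide":[0.0227,-0.0356,-0.0169],"spin":0},
    {"grip":1,"slide":[0.034,-0.0532,-0.0253],"spin":0},
    {"grip":1,"slide":[0.0227,-0.0356,-0.0169],"spin":0},
    {"grip":1,"slide":[0.0227,-0.0356,-0.0168],"spin":0.4},
    {"grip":1,"slide":[0,0,0],"spin":0.8},
    {"grip":1,"slide":[0,0,0],"spin":0.9},
    {"grip":1,"slide":[0,0,0],"spin":0.9},
    {"grip":1,"slide":[0,0,0],"spin":0.9},
    {"grip":1,"slide":[0,0,0],"spin":0.48},
  ],
)

```text
time: 15.8
tool_pos: [0.46, 0.197, 0.1921]
ee_rot: [3.044, 0.457, 2.962]
wrist_force: [-0.0, -0.0, -2.7]
width: 0.0158
finger_force: 30.0
```

Request:
arm_command(
  plan=[
    {"grip":1,"slide":[-0.002,-0.03,-0.002],"spin":0},
    {"grip":1,"slide":[-0.004,-0.06,-0.003],"spin":0},
    {"grip":1,"slide":[-0.007,-0.09,-0.005],"spin":0},
    {"grip":1,"slide":[-0.007,-0.1,-0.005],"spin":0},
    {"grip":1,"slide":[-0.007,-0.1,-0.005],"spin":0},
    {"grip":1,"slide":[-0.008,-0.1,-0.006],"spin":0},
    {"grip":1,"slide":[-0.008,-0.1,-0.006],"spin":0},
    {"grip":1,"slide":[-0.008,-0.1,-0.006],"spin":0},
    {"grip":1,"slide":[-0.007,-0.09,-0.005],"spin":0},
    {"grip":1,"slide":[-0.004,-0.06,-0.003],"spin":0},
  ],
)

```text
time: 17.05
tool_pos: [0.4206, -0.22, 0.1899]
ee_rot: [3.046, 0.456, 2.962]
wrist_force: [0.2, -0.6, -3.1]
width: 0.016
finger_force: 30.0
```

Request:
arm_command(
  plan=[
    {"grip":1,"slide":[-0.003,-0.043,-0.002],"spin":0},
    {"grip":1,"slide":[0,0,0],"spin":0},
    {"grip":1,"slide":[0,0,0],"spin":0},
  ],
)

```text
time: 17.42
tool_pos: [0.4197, -0.2383, 0.1895]
ee_rot: [3.044, 0.456, 2.964]
wrist_force: [-0.5, -0.0, -2.7]
width: 0.0158
finger_force: 30.0
```

```bash
python3 - <<'E'
from h import *
p,R,o=tool(); print(p,o['wrist_force'],o['width'],o['time'],o['joint_positions'].round(2))
pl,Rl=lifter(p,R); print('lifter',pl,Rot.from_matrix(Rl).as_euler('xyz',degrees=True))
y=np.radians(-12.7); u=np.array([np.cos(y),np.sin(y),0]); v=np.array([-u[1],u[0],0]); N=np.array([.6377,-.2735,0])
P=lambda x,y_,z:N+x*u+y_*v+np.array([0,0,z])
ims={n:(camera_info(n),snapshot(n)[:,:,::-1]) for n in('side','wrist','top')}
for n,(c,im) in ims.items():
    cv2.imwrite(f'pics/n_{n}.png',im)
    for k,q in dict(hoodL=P(-.08,.066,.19),hoodR=P(-.08,-.066,.19),rLi=P(-.02,.018,.064),rLo=P(-.02,.028,.064),rRi=P(-.02,-.018,.064),rRo=P(-.02,-.028,.064),rRoF=P(.03,-.028,.064),pinL=P(.0205,.0205,.073),pinR=P(.0205,-.0205,.073),tipL=pl+Rl@[.01,.014,.003],tipR=pl+Rl@[.01,-.014,.003],disc=pl+Rl@[.0015,0,.008],heelL=pl+Rl@[-.11,.022,.003],heelR=pl+Rl@[-.11,-.022,.003]).items(): print(n,k,np.round(px(c,q),1))
W=np.zeros((600,800,3),np.uint8)
W[:400,:400]=cv2.resize(ims['side'][1][175:275,270:370],(400,400),interpolation=cv2.INTER_CUBIC)
W[:400,400:]=cv2.resize(ims['top'][1][150:270,400:520],(400,400),interpolation=cv2.INTER_CUBIC)
W[400:,:640]=ims['wrist'][1][150:350]
cv2.imwrite('pics/n1.png',W)
E
```

```text
[ 0.4196577  -0.23829845  0.1894855 ] [-0.48764563 -0.03666128 -2.67543996] 0.01584733916205012 17.425 [-0.88 -0.31  1.88  0.38  1.3  -2.35]
lifter [ 0.51036243 -0.24398955  0.10541507] [ 5.11734357  0.44709079 -7.63505392]
side hoodL [318.5 180.7]
side hoodR [329.4 156.1]
side rLi [303.1 206.8]
side rLo [302.2 208.8]
side rRi [306.2 199.9]
side rRo [307.1 198. ]
side rRoF [290.8 196. ]
side pinL [289.2 203.1]
side pinR [293.  195.3]
side tipL [337.9 197.2]
side tipR [339.1 192.5]
side disc [341.5 193.4]
side heelL [380.8 201.2]
side heelR [381.6 193.6]
wrist hoodL [426.6 449.1]
wrist hoodR [224.  461.1]
wrist rLi [329.1 342.5]
wrist rLo [339.2 342.2]
wrist rRi [292.4 343.4]
wrist rRo [282.  343.6]
wrist rRoF [281.2 371.3]
wrist pinL [328.7 372.7]
wrist pinR [288.8 374.1]
wrist tipL [344.2 314.3]
wrist tipR [305.9 314.3]
wrist disc [325.  312.6]
wrist heelL [365.9 175.2]
wrist heelR [283.5 175.2]
top hoodL [429.8 233.4]
top hoodR [506.4 251.8]
top rLi [446.6 215.7]
top rLo [441.7 214.5]
top rRi [464.6 219.9]
top rRo [469.6 221.1]
top rRoF [475.  196.6]
top pinL [451.  194.7]
top pinR [471.6 199.6]
top tipL [442.4 265.9]
top tipR [457.  268.2]
top disc [450.  271.5]
top heelL [429.8 330.3]
top heelR [453.1 333.7]
```

View pics/n1.png

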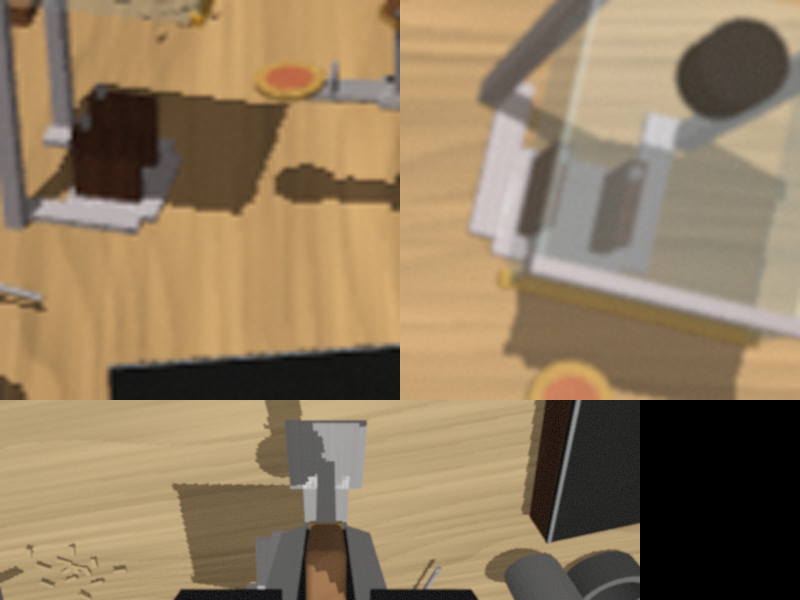

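```bash
python3 - <<'E'
from h import *
y=np.radians(-12.7); u=np.array([np.cos(y),np.sin(y),0]); v=np.array([-u[1],u[0],0]); N=np.array([.6337,-.2710,0])
P=lambda x,y_,z:N+x*u+y_*v+np.array([0,0,z])
pts=[P(a,b,.064) for b in(-.028,-.018,.018,.028) for a in(-.02,.03)]+[P(.0205,b,.073) for b in(.0205,-.0205)]+[P(a,b,.006) for a in(-.035,.035) for b in(-.04,.04)]
W=np.zeros((560,800,3),np.uint8)
def tile(n,x0,y0,w,h,f,ox):
    im=sum(snapshot(n).astype(float) for _ in range(3))/3; c=camera_info(n)
    im=im[:,:,::-1].astype(np.uint8)
    a=cv2.resize(im[y0:y0+h,x0:x0+w],None,fx=f,fy=f,interpolation=cv2.INTER_CUBIC)
    for i,q in enumerate(pts):
        X=(np.array(px(c,q))-[x0,y0]+.5)*f; X=tuple(int(t) for t in X)
        cv2.circle(a,X,2,[(0,255,0),(0,0,255),(255,255,0)][0 if i<8 else 1 if i<10 else 2],-1)
    W[:a.shape[0],ox:ox+a.shape[1]]=a
tile('top',425,180,66,66,6.2,0) ; tile('side',276,188,52,52,7.4,412)
cv2.imwrite('pics/n2.png',W)
E
```

```text
(no output)
```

View pics/n2.png

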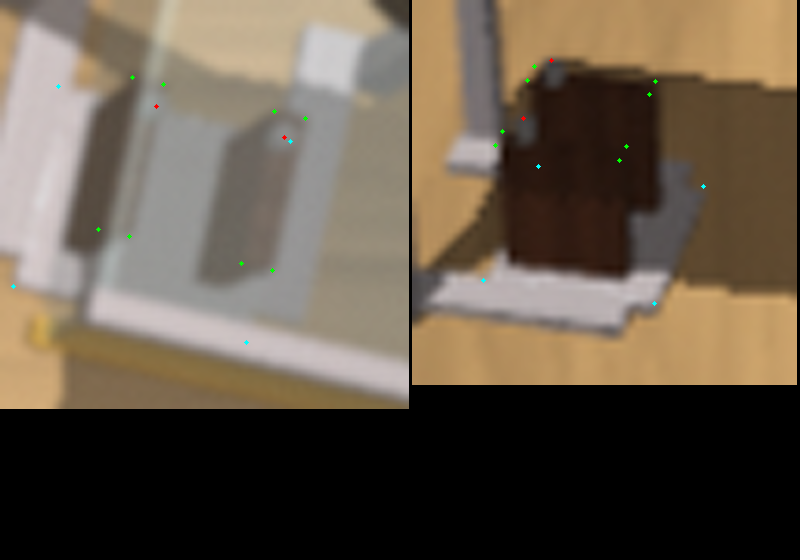

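```bash
cat >> h.py <<'E'
yn=np.radians(-12.7); UN=np.array([np.cos(yn),np.sin(yn),0]); VN=np.array([-UN[1],UN[0],0]); N=np.array([.6337,-.2695,0])
def PN(x,y,z): return N+x*UN+y*VN+np.array([0,0,z])
def inN(q): d=np.array(q)-N; return np.array([d@UN,d@VN,d[2]])
E
python3 - <<'E'
from h import *
p,R,o=tool()
Rn=R@Rot.from_euler('z',2.2,degrees=True).as_matrix(); print(Rot.from_matrix(Rn@TR).as_euler('xyz',degrees=True),inN(lifter(p,R)[0]))
a,b,c=[tcp_for(PN(x,0,z),Rn) for x,z in((-.09,.070),(-.010,.070),(-.010,.055))]
go(a,spin=2.2,step=.03); go(b,p=a,R=Rn,step=.02); go(c,p=b,R=Rn,step=.003)
E
```

```text
[ 6.08408887  0.58924903 -9.56672682] [-0.1252688  -0.00226522  0.1057983 ]
spin 0.44 n 2 slide [-0.0161 -0.0017  0.0476] total [-0.0321 -0.0033  0.0951]
spin 0.0 n 4 slide [-0.036  -0.0021  0.0174] total [-0.1439 -0.0085  0.0695]
spin 0.0 n 6 slide [ 0.0022 -0.0005  0.0045] total [ 0.0131 -0.0031  0.0268]
```

Request:
arm_command(
  plan=[
    {"grip":1,"slide":[0,0,0],"spin":0.44},
    {"grip":1,"slide":[-0.008,-0.001,0.024],"spin":0},
    {"grip":1,"slide":[-0.012,-0.001,0.036],"spin":0},
    {"grip":1,"slide":[-0.012,-0.001,0.035],"spin":0},
    {"grip":1,"slide":[-0.02,-0.0012,0.01],"spin":0},
    {"grip":1,"slide":[-0.036,-0.0021,0.0174],"spin":0},
    {"grip":1,"slide":[-0.036,-0.0021,0.0174],"spin":0},
    {"grip":1,"slide":[-0.03,-0.0018,0.0145],"spin":0},
    {"grip":1,"slide":[-0.0219,-0.0013,0.0102],"spin":0},
    {"grip":1,"slide":[0,0,0],"spin":0},
  ],
)

```text
time: 19.12
tool_pos: [0.5339, -0.2602, 0.1541]
ee_rot: [3.025, 0.453, 2.922]
wrist_force: [-0.1, -0.2, -2.7]
width: 0.0159
finger_force: 30.0
```

```bash
python3 - <<'E'
from h import *
p,R,o=tool(); pl,Rl=lifter(p,R); print(inN(pl),o['wrist_force'],o['time'],o['joint_positions'].round(2),Rot.from_matrix(Rl).as_euler('xyz',degrees=True))
ims={n:(camera_info(n),snapshot(n)) for n in('side','top')}
for n,(c,im) in ims.items():
    hsv=cv2.cvtColor(np.ascontiguousarray(im),cv2.COLOR_RGB2HSV)
    q=pl+Rl@[.0015,0,.008]; e=np.array(px(c,q)); print(n,'pred',e.round(1))
    m=((hsv[...,0]<14)&(hsv[...,1]>110)&(hsv[...,2]>140)).astype(np.uint8); x0,y0=(e-14).astype(int); w=m[y0:y0+28,x0:x0+28]
    ys,xs=np.nonzero(w); print(len(xs),xs.mean()+x0 if len(xs) else 0,ys.mean()+y0 if len(xs) else 0)
E
```

```text
[-0.00950481 -0.00012927  0.0698944 ] [-0.12723714 -0.16668977 -2.69740695] 19.125 [-0.72 -0.04  1.72  0.35  1.13 -2.2 ] [ 6.09830398  0.60595071 -9.56244672]
side pred [301.9 199.5]
0 0 0
top pred [457.3 213. ]
0 0 0
```

Request:
arm_command(
  plan=[
    {"grip":1,"slide":[0.0022,-0.0005,0.0045],"spin":0},
    {"grip":1,"slide":[0.0022,-0.0005,0.0045],"spin":0},
    {"grip":1,"slide":[0.0022,-0.0005,0.0045],"spin":0},
    {"grip":1,"slide":[0.0022,-0.0005,0.0045],"spin":0},
    {"grip":1,"slide":[0.0022,-0.0005,0.0045],"spin":0},
    {"grip":1,"slide":[0.0022,-0.0005,0.0045],"spin":0},
    {"grip":1,"slide":[0,0,0],"spin":0},
    {"grip":1,"slide":[0,0,0],"spin":0},
  ],
)

```text
time: 20.23
tool_pos: [0.5334, -0.2601, 0.1391]
ee_rot: [3.025, 0.453, 2.921]
wrist_force: [-0.2, 0.0, -2.5]
width: 0.0159
finger_force: 30.0
```

```bash
python3 - <<'E'
from h import *
p,R,o=tool(); pl,Rl=lifter(p,R); print(inN(pl),o['wrist_force'],o['wrist_torque'],o['width'])
go(tcp_for(PN(0,0,pl[2]),R),step=.002)
ims={}
for n in('side','top','wrist'): cv2.imwrite(f'pics/l_{n}.png',snapshot(n)[:,:,::-1])
t=cv2.imread('pics/l_top.png'); h=cv2.cvtColor(t,cv2.COLOR_BGR2HSV)[195:235:2,435:485:2]
print('sat'); print(h[...,1])
E
```

```text
[-0.00995822 -0.00019938  0.05498243] [-0.21143665  0.04325199 -2.50831728] [-0.0112489   0.42340118 -0.02527518] 0.015856926885138133
spin 0.0 n 5 slide [-0.0036 -0.0001  0.0017] total [-0.0179 -0.0006  0.0087]
sat
[[ 15  16  21  49  69  59  22   8  19  46  48  48  51  47  48  47  47  46
   18   2   3   2   2  14  49]
 [ 13  12  12  44  67  56   9   8   9  33  43  48  50  50  50  48  49  44
   16   3   0   3   2  19  51]
 [ 14  12  21  63  64  56  16  10   7   5  10  18  28  34  45  47  39  27
   23  21   3   0   2  34  48]
 [ 14  13  31  67  62  47  21  22   5  11  24  27  24  18  25  33  23   4
    5  19   3   2   5  42  46]
 [ 13  13  40  67  64  37  21  33  43  65  70  69  69  65  63  46  22   8
   13  14   2   2  10  46  46]
 [ 12  15  54  67  59  24  29  67  69  69  69  68  68  70  72  65  48  37
   35  10   2   0  13  45  46]
 [ 13  17  64  62  57  25  50  68  71  69  69  68  67  69  68  68  64  46
   38   3   3   2  24  46  41]
 [ 13  23  68  63  51  30  61  69  71  69  68  67  67  68  69  69  68  59
   28   2   0   2  34  46  48]
 [ 12  32  64  56  34  35  63  69  70  68  6
[... 516 characters left out ...]
69  68  69  68  65  70  70  70  67  22
    2   2  10  42  47  47  45]
 [  7  10  14   6   4   2  11  49  68  72  71  67  67  70  71  54  29   7
    2   0  17  46  47  43  43]
 [  7   9  10   3   3   4   5  11  34  58  65  68  68  57  37  10   3   5
    3   2  28  51  46  46  45]
 [ 15  13  12  11   9  10   8   5   7   4  18  23  17   7   2   2   3   2
    0   3  35  48  50  49  46]
 [ 78  54  15  13  14  14  13  14  11   7   6   3   2   3   0   3   5   2
    0   8  44  50  51  47  47]
 [ 72  60  18  15  13  12  12  12  11  12  11  11  12  10   6  17  31  23
   14  20  47  48  51  48  46]
 [107 110 106  81  46  24  15  11  10  11  13  12  13  13  12  14  18  25
   29  35  47  48  51  50  49]]
```

```bash
python3 - <<'E'
from h import *
c=camera_info('top'); q=onz(c,457.8,214.2,.069); print('disc seen',q, 'nest frame (top-based N)', inN(q-[0,-.0015,0]))
print(px(c,N+[0,-.0015,.069]))
p,R,o=tool(); pl,Rl=lifter(p,R); print('fence nest',inN(pl+Rl@[-.0275,0,.012]))
E
```

```text
disc seen [ 0.62466085 -0.2720202   0.069     ] nest frame (top-based N) [-0.00859372 -0.00298247  0.069     ]
(np.float64(457.2409969297047), np.float64(209.60275591367002))
fence nest [-0.03719562 -0.00298502  0.06731406]
```

Request:
arm_command(
  plan=[
    {"grip":1,"slide":[-0.0027,-0.0001,0.0013],"spin":0},
    {"grip":1,"slide":[-0.0027,-0.0001,0.0013],"spin":0},
    {"grip":1,"slide":[-0.0027,-0.0001,0.0013],"spin":0},
    {"grip":1,"slide":[-0.0027,-0.0001,0.0013],"spin":0},
    {"grip":1,"slide":[-0.0027,-0.0001,0.0013],"spin":0},
    {"grip":1,"slide":[-0.0018,-0.0001,0.0009],"spin":0},
    {"grip":1,"slide":[0,0,0],"spin":0},
  ],
)

```text
time: 21.25
tool_pos: [0.5418, -0.2618, 0.139]
ee_rot: [3.025, 0.453, 2.921]
wrist_force: [0.2, 0.2, -2.1]
width: 0.0158
finger_force: 30.0
```

```bash
cat > st.py <<'E'
from h import *
p,R,o=tool(); pl,Rl=lifter(p,R); f=o['wrist_force']; print(o['time'],'lifter',inN(pl).round(4),'F nest',np.round([f@UN,f@VN,f[2]],2),'tq',o['wrist_torque'].round(3),Rot.from_matrix(Rl).as_euler('xyz',degrees=True).round(1))
im=snapshot('top'); c=camera_info('top')
s=cv2.cvtColor(np.ascontiguousarray(im),cv2.COLOR_RGB2HSV)[...,1][190:235,446:472]
m=(s>57); ys,xs=np.nonzero(m); print(m.sum(), 'top centroid',xs.mean()+446,ys.mean()+190,'rows',ys.min()+190,ys.max()+190, [int(m[:,k].sum()) for k in (8,10,12,14)],[(int(np.nonzero(m[:,k])[0].min())+190,int(np.nonzero(m[:,k])[0].max())+190) for k in (8,10,12,14)])
E
python3 st.py
```

```text
21.25 lifter [-0.0015 -0.      0.0549] F nest [ 0.18  0.26 -2.08] tq [-0.006  0.524  0.033] [ 6.1  0.6 -9.6]
506 top centroid 458.22529644268775 210.2490118577075 rows 190 234 [23, 23, 25, 26] [(201, 223), (201, 223), (190, 223), (190, 223)]
```

Request:
arm_command(
  plan=[
    {"grip":1,"slide":[-0.0018,-0.0001,0.0009],"spin":0},
    {"grip":1,"slide":[-0.0018,0,0.0009],"spin":0},
    {"grip":1,"slide":[0,0,0],"spin":0},
  ],
)

```text
time: 21.68
tool_pos: [0.5438, -0.2622, 0.139]
ee_rot: [3.025, 0.453, 2.921]
wrist_force: [-0.9, 0.9, -2.0]
width: 0.0153
finger_force: 30.0
```

Request:
arm_command(
  plan=[
    {"grip":1,"slide":[-0.0018,-0.0001,0.0009],"spin":0},
    {"grip":1,"slide":[0,0,0],"spin":0},
  ],
)

```text
time: 21.92
tool_pos: [0.5447, -0.2624, 0.139]
ee_rot: [3.025, 0.453, 2.921]
wrist_force: [0.2, 0.6, -1.9]
width: 0.016
finger_force: 30.0
```

```bash
python3 st.py
```

```text
21.925 lifter [0.0015 0.     0.0548] F nest [ 0.09  0.59 -1.9 ] tq [-0.003  0.463 -0.034] [ 6.1  0.6 -9.6]
510 top centroid 458.621568627451 208.95098039215685 rows 190 234 [23, 24, 25, 26] [(199, 221), (198, 221), (190, 222), (190, 222)]
```

Request:
arm_command(
  plan=[
    {"grip":1,"slide":[-0.0018,0,0.0009],"spin":0},
    {"grip":1,"slide":[0,0,0],"spin":0},
  ],
)

```text
time: 22.22
tool_pos: [0.5456, -0.2626, 0.139]
ee_rot: [3.025, 0.453, 2.921]
wrist_force: [-1.8, 0.9, -1.3]
width: 0.0158
finger_force: 30.0
```

Request:
arm_command(
  plan=[
    {"grip":1,"slide":[-0.0018,0,0.0009],"spin":0},
    {"grip":1,"slide":[0,0,0],"spin":0},
  ],
)

```text
time: 22.48
tool_pos: [0.5461, -0.2626, 0.139]
ee_rot: [3.025, 0.451, 2.922]
wrist_force: [-4.8, 1.5, 0.1]
width: 0.0162
finger_force: 30.0
```

```bash
python3 st.py
```

```text
22.475 lifter [0.0027 0.0002 0.0547] F nest [-5.02  0.4   0.07] tq [0.223 1.112 0.127] [ 6.1  0.7 -9.6]
510 top centroid 458.71372549019605 208.24901960784314 rows 190 234 [22, 25, 25, 26] [(199, 220), (197, 221), (190, 221), (190, 221)]
```

Request:
arm_command(
  plan=[
    {"grip":1,"slide":[-0.0012,0,0.0006],"spin":0},
    {"grip":1,"slide":[0,0,0],"spin":0},
  ],
)

```text
time: 22.78
tool_pos: [0.5463, -0.2626, 0.139]
ee_rot: [3.025, 0.45, 2.922]
wrist_force: [-8.4, 1.5, 1.9]
width: 0.0157
finger_force: 30.0
```

Request:
arm_command(
  plan=[
    {"grip":1,"slide":[-0.0006,0,0.0002],"spin":0},
    {"grip":1,"slide":[0,0,0],"spin":0},
    {"grip":1,"slide":[0,0,0],"spin":0},
    {"grip":1,"slide":[0,0,0],"spin":0},
    {"grip":1,"slide":[0,0,0],"spin":0},
  ],
)

```text
time: 23.4
tool_pos: [0.5464, -0.2626, 0.139]
ee_rot: [3.025, 0.45, 2.922]
wrist_force: [-8.1, 2.5, 3.3]
width: 0.016
finger_force: 30.0
```

```bash
python3 st.py; python3 - <<'E'
from h import *
t0=cv2.imread('pics/n_top.png'); 
for n in('side','top','wrist'): cv2.imwrite(f'pics/q_{n}.png',snapshot(n)[:,:,::-1])
h=cv2.cvtColor(cv2.imread('pics/q_top.png'),cv2.COLOR_BGR2HSV)[194:226,440:478:2]; print(h[...,1])
c=camera_info('top'); print('home px',px(c,N+[0,-.0015,.069]))
E
```

```text
23.4 lifter [0.0029 0.0003 0.0545] F nest [-8.43  0.7   3.31] tq [0.325 1.624 0.18 ] [ 6.1  0.8 -9.6]
509 top centroid 458.69941060903733 208.2220039292731 rows 190 234 [22, 24, 26, 26] [(199, 220), (198, 221), (190, 221), (190, 221)]
[[59 77 70 54 18 17 43 47 48 47 45 47 47 44 45 46  7  2  2]
 [29 64 64 48 12 10 37 49 47 46 48 46 47 47 45 38  3  0  0]
 [19 54 58 39  5  5 29 48 50 49 48 49 47 47 45 34  2  0  3]
 [20 57 58 32  8  7 22 49 56 56 58 51 49 47 48 37  5  2  2]
 [34 68 62 28  5  7 25 58 66 67 66 60 53 47 41 32 17  9  2]
 [43 65 61 31 10 19 46 67 68 71 73 68 58 48 31 20 24 12  0]
 [54 62 62 28 22 52 61 70 70 70 70 68 65 54 19  7 19 12  2]
 [58 67 57 28 31 66 69 67 69 69 71 72 70 65 27  2 11  5  0]
 [58 59 62 26 43 70 69 67 68 68 68 70 71 70 39  2 13  7  2]
 [59 60 53 24 50 70 68 68 69 68 70 65 70 69 53  9 21  5  2]
 [66 63 52 27 58 67 69 69 69 67 67 67 70 68 62 29 25  3  2]
 [66 62 43 29 61 70 72 68 70 67 69 68 69 69 66 50 25  2  3]
 [60 64 41 34 62 70 69 71 68 67 68 69 67 68 71 62 24  2  0]
 [63 57 39 39 68 71 71 67 67 70 69 67 67 70 70 65 19  2  2]
 [65 59 37 41 70 67 69 68
[... 427 characters left out ...]
67 68 67 67 69 36  3  2  8]
 [61 33 18 38 67 69 69 69 70 69 68 67 67 71 65 25  2  2  7]
 [64 26 12 20 57 69 67 70 68 67 67 68 69 70 63 18  2  2 15]
 [58 16  5  7 36 67 69 68 67 69 68 72 69 68 55 12  5  0 16]
 [47  7  5  5 16 55 70 73 71 67 69 71 69 62 46  9  2  2 19]
 [26  5  3  4  7 33 63 68 70 70 72 68 67 55 35  5  2  2 23]
 [14  4  5  6  6 12 41 54 61 68 69 68 62 46 31  2  3  0 27]
 [10  6  5  9  6  9 14 26 38 48 54 54 41 37 26  5  0  2 33]
 [ 6  6  3  8  4  4  4  7 12 17 22 27 29 23 15  3  0  3 35]
 [ 4  6  6  4  7  4  6  4  4  4  4 15 17  9  5  3  2  7 40]
 [ 3  6  5  5  4  5  4  6  2  4  4 14  9  0  2  0  0  7 44]]
home px (np.float64(457.2409969297047), np.float64(209.60275591367002))
```

```bash
python3 - <<'E'
from h import *
p,R,o=tool(); pl,Rl=lifter(p,R)
a=p-.005*UN; go(a,step=.001)
b=a+[0,0,-.003]; go(b,p=a)
c=b-.125*UN; go(c,p=b,step=.03)
E
```

```text
spin 0.0 n 5 slide [ 0.0018  0.0001 -0.0009] total [ 0.009   0.0005 -0.0043]
spin 0.0 n 1 slide [ 0.0026 -0.0006  0.0054] total [ 0.0026 -0.0006  0.0054]
spin 0.0 n 5 slide [ 0.045   0.0026 -0.0216] total [ 0.2251  0.0132 -0.1079]
```

Request:
arm_command(
  plan=[
    {"grip":1,"slide":[0.0018,0.0001,-0.0009],"spin":0},
    {"grip":1,"slide":[0.0018,0.0001,-0.0009],"spin":0},
    {"grip":1,"slide":[0.0018,0.0001,-0.0009],"spin":0},
    {"grip":1,"slide":[0.0036,0.0002,-0.0017],"spin":0},
    {"grip":1,"slide":[0.0026,-0.0006,0.0054],"spin":0},
    {"grip":1,"slide":[0,0,0],"spin":0},
  ],
)

```text
time: 24.35
tool_pos: [0.5426, -0.2617, 0.1355]
ee_rot: [3.024, 0.452, 2.921]
wrist_force: [-0.1, 0.4, -2.3]
width: 0.016
finger_force: 30.0
```

```bash
python3 st.py
```

```text
24.35 lifter [-0.0008  0.0003  0.0513] F nest [-0.18  0.36 -2.26] tq [-0.04   0.431 -0.005] [ 6.1  0.6 -9.6]
511 top centroid 458.63600782778866 208.47553816046968 rows 190 234 [23, 25, 25, 27] [(199, 221), (197, 221), (190, 221), (190, 222)]
```

Request:
arm_command(
  plan=[
    {"grip":1,"slide":[0.02,0.0012,-0.0096],"spin":0},
    {"grip":1,"slide":[0.04,0.0023,-0.0192],"spin":0},
    {"grip":1,"slide":[0.045,0.0026,-0.0216],"spin":0},
    {"grip":1,"slide":[0.045,0.0026,-0.0216],"spin":0},
    {"grip":1,"slide":[0.045,0.0026,-0.0216],"spin":0},
    {"grip":1,"slide":[0.03,0.0018,-0.0143],"spin":0},
    {"grip":1,"slide":[0,0,0],"spin":0},
    {"grip":1,"slide":[0,0,0],"spin":0},
  ],
)

```text
time: 25.4
tool_pos: [0.4212, -0.2346, 0.1361]
ee_rot: [3.025, 0.454, 2.921]
wrist_force: [0.5, -0.1, -1.8]
width: 0.0162
finger_force: 30.0
```

```bash
python3 st.py; python3 - <<'E'
from h import *
# difference against the empty nest gives the disc outline; fit a circle
a=cv2.imread('pics/n_top.png').astype(int); t=snapshot('top')[:,:,::-1]; cv2.imwrite('pics/e_top.png',t)
s=snapshot('side')[:,:,::-1]; cv2.imwrite('pics/e_side.png',s)
for n,b,x0,y0 in(('top',t,442,190),('side',s,280,185)):
    a=cv2.imread(f'pics/n_{n}.png').astype(int); d=(abs(a-b.astype(int)).sum(2)>40).astype(np.uint8)[y0:y0+40,x0:x0+36]
    k=max(cv2.findContours(d,cv2.RETR_EXTERNAL,cv2.CHAIN_APPROX_NONE)[0],key=cv2.contourArea)
    e=cv2.minAreaRect(k); print(n,np.array(e[0])+[x0,y0],e[1],cv2.boundingRect(k))
    c=camera_info(n); print('home',px(c,N+[0,-.0015,.069]), 'seen', onz(c,e[0][0]+x0,e[0][1]+y0,.069))
E
```

```text
25.4 lifter [-0.125 -0.     0.052] F nest [ 0.52  0.05 -1.79] tq [ 0.002  0.43  -0.013] [ 6.1  0.5 -9.6]
517 top centroid 458.7117988394584 208.51063829787233 rows 190 234 [23, 24, 26, 28] [(199, 221), (198, 221), (190, 222), (190, 222)]
top [458.  210.5] (23.0, 24.0) (4, 9, 25, 24)
home (np.float64(457.2409969297047), np.float64(209.60275591367002)) seen [ 0.63195425 -0.27246478  0.069     ]
side [300. 203.] (10.0, 16.0) (12, 13, 17, 11)
home (np.float64(299.31179503166805), np.float64(201.54899822275786)) seen [ 0.63138066 -0.26357962  0.069     ]
```

```bash
python3 - <<'E'
from h import *
p,R,o=tool()
u=p+[-.01,.02,.07]; go(u)
Rn=R@Rot.from_euler('z',-13.6,degrees=True).as_matrix(); print(Rot.from_matrix(Rn@TR).as_euler('xyz',degrees=True))
t=np.array([.469,.0062,.1246]); h=t+[0,0,.06]; go(h,spin=-13.6,p=u); go(t,p=h,R=Rn,step=.01)
E
```

```text
spin 0.0 n 2 slide [-0.0179  0.0253 -0.0666] total [-0.0359  0.0505 -0.1333]
[ 0.01935879 -0.0422123   2.55280992]
spin -2.72 n 4 slide [-0.0254  0.1089  0.0245] total [-0.1015  0.4357  0.0981]
spin 0.0 n 6 slide [0.009  0.     0.0179] total [5.400e-02 1.000e-04 1.072e-01]
```

Request:
arm_command(
  plan=[
    {"grip":1,"slide":[-0.018,0.025,-0.067],"spin":0},
    {"grip":1,"slide":[-0.018,0.025,-0.067],"spin":0},
    {"grip":1,"slide":[0,0,0],"spin":-1},
    {"grip":1,"slide":[0,0,0],"spin":-1},
    {"grip":1,"slide":[0,0,0],"spin":-0.72},
    {"grip":1,"slide":[-0.02,0.087,0.02],"spin":0},
    {"grip":1,"slide":[-0.02,0.087,0.02],"spin":0},
    {"grip":1,"slide":[-0.02,0.087,0.02],"spin":0},
    {"grip":1,"slide":[-0.02,0.087,0.02],"spin":0},
    {"grip":1,"slide":[-0.021,0.087,0.018],"spin":0},
  ],
)

```text
time: 26.8
tool_pos: [0.4686, 0.0075, 0.1846]
ee_rot: [-3.141, 0.467, -3.097]
wrist_force: [0.3, 0.8, -2.6]
width: 0.0156
finger_force: 30.0
```

Request:
arm_command(
  plan=[
    {"grip":1,"slide":[0.018,0,0.036],"spin":0},
    {"grip":1,"slide":[0.018,0,0.036],"spin":0},
    {"grip":1,"slide":[0.006,0,0.012],"spin":0},
    {"grip":1,"slide":[0.004,0,0.008],"spin":0},
    {"grip":1,"slide":[0,0,0],"spin":0},
  ],
)

```text
time: 27.42
tool_pos: [0.4687, 0.0053, 0.1337]
ee_rot: [-3.141, 0.467, -3.098]
wrist_force: [0.9, 0.1, -2.3]
width: 0.0159
finger_force: 30.0
```

```bash
python3 - <<'E'
from h import *
p,R,o=tool(); pl,Rl=lifter(p,R); print(p,pl,Rot.from_matrix(Rl).as_euler('xyz',degrees=True).round(1),o['wrist_force']); go([.469,.0062,.1236])
E
```

```text
[0.46874229 0.005344   0.13370269] [0.56009965 0.00831977 0.05020088] [ 0.  -0.1  2.5] [ 0.8505016   0.10640081 -2.25814309]
spin 0.0 n 1 slide [0.0086 0.0017 0.0183] total [0.0086 0.0017 0.0183]
```

Still no contact; lower in small steps.

Request:
arm_command(
  plan=[
    {"grip":1,"slide":[0.003,0,0.006],"spin":0},
    {"grip":1,"slide":[0.002,0,0.004],"spin":0},
    {"grip":1,"slide":[0,0,0],"spin":0},
  ],
)

```text
time: 27.8
tool_pos: [0.4684, 0.0055, 0.1276]
ee_rot: [-3.141, 0.466, -3.098]
wrist_force: [0.4, -0.1, -2.7]
width: 0.0159
finger_force: 30.0
```

Request:
arm_command(
  plan=[
    {"grip":1,"slide":[0.0016,0,0.0032],"spin":0},
    {"grip":1,"slide":[0.001,0,0.002],"spin":0},
    {"grip":1,"slide":[0,0,0],"spin":0},
  ],
)

```text
time: 28.18
tool_pos: [0.469, 0.0055, 0.1257]
ee_rot: [-3.14, 0.468, -3.097]
wrist_force: [-1.9, -0.1, 2.1]
width: 0.0158
finger_force: 30.0
```

Request:
arm_command(
  plan=[
    {"grip":0.4,"slide":[0,0,0],"spin":0},
    {"grip":0,"slide":[0,0,0],"spin":0},
    {"grip":-0.5,"slide":[0,0,0],"spin":0},
    {"grip":-0.5,"slide":[0,0,0],"spin":0},
    {"grip":-0.5,"slide":[0,0,0],"spin":0},
    {"grip":-0.5,"slide":[0,0,0],"spin":0},
  ],
)

```text
time: 28.92
tool_pos: [0.4685, 0.0056, 0.1248]
ee_rot: [-3.141, 0.467, -3.097]
wrist_force: [-0.5, -0.0, -0.3]
width: 0.0699
finger_force: 0.0
```

Request:
arm_command(
  plan=[
    {"grip":-0.5,"slide":[0,0,-0.04],"spin":0},
    {"grip":-0.5,"slide":[0,0,-0.08],"spin":0},
    {"grip":-0.5,"slide":[0,0,-0.1],"spin":0},
    {"grip":-0.5,"slide":[0,0,-0.1],"spin":0},
    {"grip":-0.5,"slide":[0,0,0],"spin":0},
    {"grip":-0.5,"slide":[0,0,0],"spin":0},
  ],
)

```text
time: 29.68
tool_pos: [0.3964, 0.0025, 0.2669]
ee_rot: [-3.141, 0.466, -3.098]
wrist_force: [1.4, 0.1, -1.3]
width: 0.0702
finger_force: 0.0
```

```bash
python3 - <<'E'
from h import *
p,R,o=tool(); print(p,o['width'],o['time'],o['wrist_force'])
a=cv2.imread('pics/top0.png').astype(int); t=snapshot('top')[:,:,::-1].astype(int); s=snapshot('side')[:,:,::-1].astype(int); s0=cv2.imread('pics/side0.png').astype(int)
# lifter on mat: bright pixels on the mat in both pictures
for n,i in(('start',a),('now',t)):
    m=(i[235:305,295:335].min(2)>110); ys,xs=np.nonzero(m); print(n,m.sum(),xs.mean()+295,ys.mean()+235,(xs.min()+295,xs.max()+295,ys.min()+235,ys.max()+235))
for n,i in(('start',s0),('now',s)):
    m=(i[262:285,312:372].min(2)>110); ys,xs=np.nonzero(m); print('side',n,m.sum(),xs.mean()+312,ys.mean()+262,(xs.min()+312,xs.max()+312,ys.min()+262,ys.max()+262))
for n,(x0,x1,y0,y1) in dict(flask=(300,340,130,180),tape=(250,302,120,175),gouge=(375,420,98,190)).items(): print(n,(abs(a-t)[y0:y1,x0:x1].sum(2)>90).sum())
E
python3 st.py
```

```text
[0.39642838 0.0025451  0.26692738] 0.07017016447448128 29.675 [ 1.4476996   0.10975811 -1.29764686]
start 760 314.0210526315789 264.78026315789475 (np.int64(304), np.int64(334), np.int64(237), np.int64(300))
now 795 313.92075471698115 265.6213836477987 (np.int64(303), np.int64(334), np.int64(235), np.int64(302))
side start 314 343.4936305732484 272.97452229299364 (np.int64(321), np.int64(367), np.int64(266), np.int64(277))
side now 320 344.5375 273.35 (np.int64(321), np.int64(368), np.int64(266), np.int64(278))
flask 0
tape 0
gouge 0
29.775 lifter [-0.2035  0.2364  0.1815] F nest [ 0.18  0.77 -0.79] tq [-0.017  0.209  0.025] [0.1 0.2 2.5]
520 top centroid 458.73269230769233 208.48653846153846 rows 190 234 [23, 25, 27, 27] [(199, 221), (197, 221), (190, 222), (190, 222)]
```

```bash
python3 -c "
from bench import ticket
print(ticket.close_job())"
```

```text
the job is handed in; nothing more can be done
None
```

The job is handed in at about 30 s, but it returned no verdict: the disc was pressed home on the nest pins (about 8.4 N along the rails, about 10 N in all, for over half a second), the lifter is back standing on its mat and the bystanders are unmoved in the last top picture; the weakest point is the disc's final centring, which the cameras confirm only to about 2 mm.

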